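# Check the work in the light-curing box, let the hood down gently and start the cure

## Task

Before curing, check the work in the light-curing box: press the lever at its side right down so that the hood swings fully open, and keep it down for three seconds so that we can see the jaw cast inside. Then ease the lever up over about three seconds, so that the hood comes down gently all the way and never drops, and with the hood shut press the round start button right in and let it go. Work the hood by its lever alone without touching the hood, and leave everything else on the bench where it stands.

Things in the scene. Friction and masses are not known exactly. Their poses are not given: they have to be found in the camera images.
- box: Base of the white benchtop light-curing box, 270 mm deep (x) by 240 mm wide (y), fixed to the bench. Origin: centre of its underside, on the bench. Its front faces -x of its own frame (towards the robot); +y is its left side seen from the robot. The front 82 mm is a flat console 72 mm above the bench carrying a black timer knob (34 mm across, 16 mm tall, not to be used, centre at x -99, y -35 mm) and the start button; behind x = -60 mm stands the hood.
- hood_shell: The white hood with an amber window in its top, 240 mm wide, 176 mm deep, its top 178 mm above the bench when shut. Origin on its hinge at the box's back (x 115, z 100 mm in the box's frame). Not to be touched.
- hood (a joint): Opening of the hood, rad: 0 shut, 0.96 fully open (front edge swung up and back, away from the robot). It is tied to the lever by a roller in a slotted ear: it opens 2.1 times the lever's angle. By itself it falls shut in about half a second.
- lever (a joint): Angle of the lever, rad: 0 up (hood shut), 0.45 fully down at its firm stop (hood fully open). Its pivot is on the box's right side at x -10, z 85 mm in the box's frame; the pad's centre goes down 71 mm almost straight, within 5 mm fore and aft. Pressing it takes about 4 to 10 N at the pad; a return spring and the hood's weight bring it back up as soon as it is let go.
- lever_pad (a point): Centre of the upper face of the lever's flat black rubber pad, 46 by 50 mm and 8 mm thick, in front of the box's right corner (x -165, y -152 mm in the box's frame). Its centre is 120 mm above the bench when up and 49 mm when fully down; its face is level at half stroke, tilted up 0.22 rad at the front when up and as much down when pressed. It is pressed downwards from above. Moves with the lever.
- start_top (a point): Centre of the top of the grey round start button, 28 mm across, standing in a black collar 44 mm across on the left half of the console; its top is 90 mm above the bench. Pressed straight down; 5 N takes it right in. It springs back.
- start (a joint): Travel of the start button, m: 0 out, 0.006 fully pressed.
- cast: Bystander: plaster jaw cast, about 70 by 62 mm and 38 mm tall, in front of the console. Origin: underside.
- carver: Bystander: steel wax carver 175 mm long, 9 mm thick, lying in front of the lever. Origin: underside, middle.
- resin_bottle: Bystander: amber bottle 36 mm across, 72 mm tall, to the right of the lever. Origin: underside.
- typodont: Bystander: teaching jaw with pink gum, about 77 by 68 mm, 37 mm tall. Origin: underside.
- jar: Bystander: white jar with metal cap, 68 mm across, 55 mm tall. Origin: underside.
- bowl: Bystander: green mixing bowl, 110 mm across, 50 mm tall. Origin: underside.
- spatula: Bystander: spatula 180 mm long, lying flat. Origin: underside.

How it is judged:
By the outcome, as a careful person would: the job done as asked, in the order asked, and still so for the second after the job is handed in, with the robot touching nothing.
It also fails if it takes over 56 s, if anything falls off the work surface, if the arm or the gripper's body presses on something with over 40 N, if the wrist force passes 120 N, or if a joint passes its speed limit or range.

## Robot

A 6-joint arm with a two-finger parallel gripper is mounted at the origin on the work surface. World frame = base frame: x ahead of the robot, y to its left, z up, the work surface at z = 0. Lengths are in m, angles in rad, forces in N, time in s.
With the tool pointing down it reaches from about 0.375 to 0.975 m from the base axis. Payload 3.8 kg.
Tool frame: the origin (TCP) lies where the fingers leave the gripper's body, on its centre line; the fingertips stand 73 mm ahead of it and the grasp point (between the pads) lies 54 mm ahead of it (nose_length is the distance from the TCP to the fingertips, in m); z points along the fingers, y is the line along which they close (so a half turn about z gives the same grasp; the last joint's range is limited). The gripper opens to 85 mm and grips with 20 to 120 N. Pads are 22 mm wide; open, the fingers measure 114 mm over their backs; the gripper's body (76 mm by 85 mm) begins 54 mm behind the grasp point. The pads swing forward as they close: fully open they stand 13 mm farther back than shut.
Start: joints at [1.084, 0.264, 1.604, -0, 1.274, -0.037], TCP at [0.293, 0.608, 0.304] pointing down, gripper open.
Joint ranges: [-2.63, 2.63], [-0.94, 2.18], [0.31, 2.57], [-1.31, 4.45], [0, 2.66], [-2.55, 2.55]. Speed limits (rad/s): [2.57, 2.57, 3.14, 3.14, 3.14, 3.14].

## Interface

Orientations are given as a rotation vector (axis times angle).
In Python, from workcell import read_state, read_camera, calibration, finish_job, look_for, cut_out, tip_of, nose_length gives the robot as it stands.
- The arm moves only by the tool step_arm, never from a script. Its argument "targets" is a list of rows, each a list of 3 entries, a list of its own where there are three numbers: the turn, a rotation vector about the tool's x, y, z in rad, then the shift along the tool's x, y, z in mm, then the finger opening in mm, from 0 to 85.4. In form: [[[ax, ay, az], [x, y, z], grip], ...]. A call has 1 to 5 rows; each row shifts and turns the commanded pose from where the row before left it, along the tool's axes as they then stand; what a row does not reach is not made up. A row lasts 1/12 s, in which the tool goes at most 41.7 mm and 7.16 degrees, less where a joint would pass 70% of its speed; a pose out of reach is approached as far as the arm can. A call with a gripper value outside its range is refused whole. The fingers move at their own pace and stop on an object; "grip_force" is the grip in N (left out, the last holds). Time passes only in rows, so rows that do not move let the fingers close. It gives the time, the measured TCP pose, the force, the opening and the grip force at its end, in the units of the state.
- read_state(): the state, without advancing time (a new reading comes with each control period).
- read_camera(name): name is "side" or "top" or "wrist"; returns the picture (400x640x3 uint8, red, green, blue); there is no depth.
- calibration(name): a dict with "camera_matrix" (3x3 intrinsics, pixels), "R" (3x3) and "t" (3): a world point X has camera coordinates R X + t. Camera axes: x right, y down, z forward; pixel columns grow to the right and rows downward; lengths in m; the calibration is good to about 2 mm. The wrist camera is an equidistant fisheye: a pixel r from the principal point sees the ray r / f radians off the axis. A picture is of the moment at which its call begins: read the wrist's pose just before it. calibration takes no time and is no camera call; for the wrist camera it gives the pose at the moment of the call.
- finish_job(): hands the job in; it is judged then, once.
Trained networks look in the newest picture that a camera, given by its name, has taken for a name from the list of things; names that differ only in an ending like _2 or _b are one class to them, and where a whole thing is asked for, a point or a joint stands for the part that bears it (a point fixed in the world has none). Each returns a list of dicts, best first, with "score" (0 to 1); they miss things now and then, are a little off and sometimes report something else, mostly with a low value. They report only what shows in the picture. A call takes as long as a camera call.
- look_for(camera, query): "extent" ([left, top, right, bottom] in pixels, round what is visible of it).
- cut_out(camera, query): "region" (400x640 bool, what is visible of it) and "extent" ([left, top, right, bottom] in pixels, round what is visible of it).
- tip_of(camera, query): "at" ([row, column] in pixels: a listed point, or the origin of a listed thing).
The state is a dict: "time": time; "q": joint angles; "joint_vel": joint speeds; "joint_torque": joint torques, N m; "tool_pos": TCP position; "tcp_rot": TCP orientation; "wrist_force": force on the tool from outside, world axes, zero at the start; "torque": the same for the moment, N m; "width": opening from 0.0 (shut) to 1.0 (fully open); "grip_force": force on a finger pad.
Only numpy, scipy, OpenCV 4.12 (cv2) and the standard library are available. Lean on these libraries where they do the work, as an engineer would, in place of code of your own. Each camera call takes 0.05 s, during which the arm holds its last target. There are 200 camera calls.

## Working session

There is one attempt and no reset: what is moved stays moved. The work goes in short steps, Python scripts to look and compute and a tool call to move; the robot and the scene stay as the last step left them, time stands still between calls to the robot, and variables do not carry over. Pictures are saved under pics/ and viewed, at most 10 in all, crops included, and the job is handed in when it is done.

Besides the shell and the picture viewer there is one more tool, called after "Request:" as name([rows], argument=value, ...), one row to a line, values as JSON. step_arm: Moves the arm, as the interface text tells. Its arguments: {"type":"object","properties":{"targets":{"type":"array","items":{"type":"array"}},"grip_force":{"type":"number"}},"required":["targets"]}

```bash
mkdir -p pics
cat > h.py <<'E'
import numpy as np,cv2
from scipy.spatial.transform import Rotation as Ro
from workcell import *
def ray(cam,rc,c=None):
    c=c or calibration(cam);K=np.array(c["camera_matrix"]);R=np.array(c["R"]);t=np.array(c["t"])
    x=(rc[1]-K[0,2])/K[0,0];y=(rc[0]-K[1,2])/K[1,1]
    if cam=="wrist":
        r=np.hypot(x,y);d=np.array([x/r*np.sin(r),y/r*np.sin(r),np.cos(r)])
    else: d=np.array([x,y,1.])
    return -R.T@t,R.T@d
def atz(cam,rc,z):
    o,d=ray(cam,rc);return o+d*(z-o[2])/d[2]
def tri(a,b):
    A=[];B=[]
    for cam,rc in (a,b):
        o,d=ray(cam,rc);d=d/np.linalg.norm(d);P=np.eye(3)-np.outer(d,d);A.append(P);B.append(P@o)
    return np.linalg.solve(sum(A),sum(B))
E
python3 - <<'E'
from h import *
Z={"lever_pad":.12,"start_top":.09,"box":0,"resin_bottle":0,"carver":0,"cast":0}
for cam in("top","side"):
    im=read_camera(cam);cv2.imwrite(f"pics/{cam}1.png",im[...,::-1])
    for k,z in Z.items():
        r=tip_of(cam,k)
        for q in r[:2]: print(cam,k,round(q["score"],2),np.round(q["at"],1),np.round(atz(cam,q["at"],z),3))
s=read_state();print(s["time"],s["tool_pos"],s["tcp_rot"],nose_length)
E
```

```text
top lever_pad 0.57 [240.6 361.5] [ 0.448 -0.145  0.12 ]
top start_top 0.4 [213.4 298.8] [0.538 0.044 0.09 ]
top box 0.63 [233.6 482. ] [ 0.459 -0.555  0.   ]
top box 0.56 [189.8 319.5] [ 0.62  -0.023  0.   ]
top resin_bottle 0.59 [206.8 390.6] [ 0.556 -0.257  0.   ]
top carver 0.54 [259.2 363.5] [ 0.387 -0.161  0.   ]
top cast 0.8 [255.6 302.4] [0.404 0.04  0.   ]
side lever_pad 0.72 [237.7 292. ] [ 0.46  -0.149  0.12 ]
side lever_pad 0.32 [236.1 264.5] [ 0.38  -0.104  0.12 ]
side start_top 0.53 [204.1 293.9] [0.544 0.043 0.09 ]
side box 0.88 [222.9 321.7] [ 0.638 -0.008  0.   ]
side box 0.59 [360.1 347.2] [ 0.46  -0.546  0.   ]
side resin_bottle 0.55 [271.9 332. ] [ 0.563 -0.246  0.   ]
side carver 0.62 [267.2 274.8] [ 0.393 -0.145  0.   ]
side cast 0.51 [233.5 263.4] [0.41  0.031 0.   ]
0.7 [0.2934513  0.60788428 0.30393234] [-7.00543136e-01 -3.06248293e+00 -1.12712020e-04] 0.0726
```

View pics/top1.png

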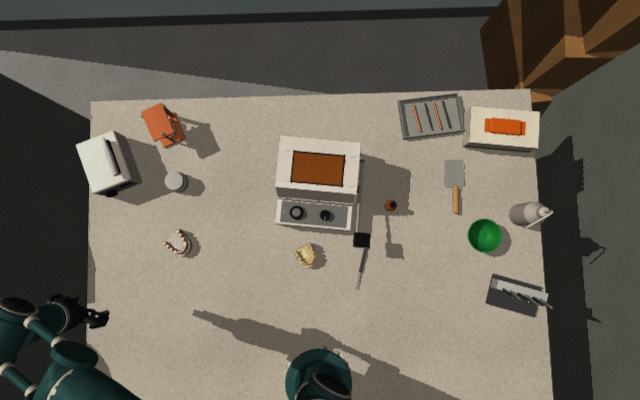

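View pics/side1.png

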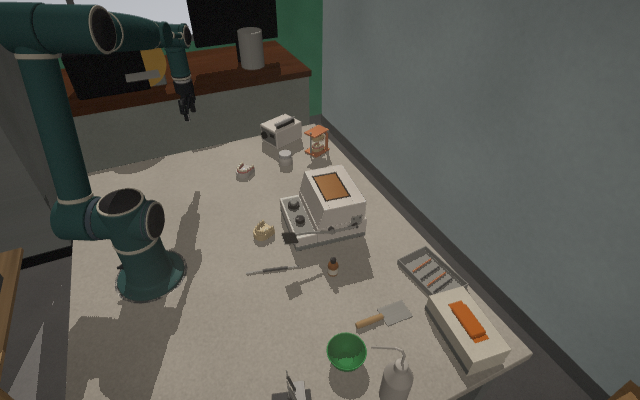

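The top view shows the pad at about (row 240, col 362), the start button in its collar at (213, 297), and the knob at (215, 325). The box is yawed about -5°. I'll square the tool up and close the fingers.

Request:
step_arm([
  [[0,0,-0.09],[0,0,0],0],
  [[0,0,-0.09],[0,0,0],0],
  [[0,0,-0.09],[0,0,0],0],
  [[0,0,-0.09],[0,0,0],0],
  [[0,0,-0.09],[0,0,0],0],
], grip_force=60)

```text
time: 1.12
tool_pos: [0.2935, 0.6079, 0.3039]
tcp_rot: [-0.007, 3.142, 0.0]
wrist_force: [-1.1, -0.1, 0.4]
width: 0.299
grip_force: 0.0
```

Run:
```python
from h import *
print(tri(("top",[240.6,361.5]),("side",[237.7,292])),tri(("top",[213.4,298.8]),("side",[204.1,293.9])))
s=read_state();print(s["tool_pos"],Ro.from_rotvec(s["tcp_rot"]).as_matrix().round(3))
```

```text
[ 0.45434037 -0.14685635  0.11956342] [0.54094647 0.04312054 0.09055338]
[0.29347396 0.60786928 0.30392406] [[-1.    -0.005  0.   ]
 [-0.005  1.     0.   ]
 [-0.     0.    -1.   ]]
```

Request:
step_arm([
  [[0,0,0],[-7.5,-37.5,0],0],
  [[0,0,0],[-7.5,-37.5,0],0],
  [[0,0,0],[-7.5,-37.5,0],0],
  [[0,0,0],[-7.5,-37.5,0],0],
  [[0,0,0],[-7.5,-37.5,0],0],
])

```text
time: 1.53
tool_pos: [0.331, 0.4188, 0.3038]
tcp_rot: [-0.001, 3.141, 0.0]
wrist_force: [1.4, 0.3, 0.4]
width: -0.003
grip_force: 0.0
```

Request:
step_arm([
  [[0,0,0],[-7.5,-37.5,0],0],
  [[0,0,0],[-7.5,-37.5,0],0],
  [[0,0,0],[-7.5,-37.5,0],0],
  [[0,0,0],[-7.5,-37.5,0],0],
  [[0,0,0],[-7.5,-37.5,0],0],
])

```text
time: 1.95
tool_pos: [0.3684, 0.2312, 0.3042]
tcp_rot: [-0.001, 3.141, 0.001]
wrist_force: [1.0, -0.3, 0.1]
width: 0.0
grip_force: 0.0
```

Request:
step_arm([
  [[0,0,0],[-7.5,-37.5,0],0],
  [[0,0,0],[-7.5,-37.5,0],0],
  [[0,0,0],[-7.5,-37.5,0],0],
  [[0,0,0],[-7.5,-37.5,0],0],
  [[0,0,0],[-7.5,-37.5,0],0],
])

```text
time: 2.37
tool_pos: [0.406, 0.0436, 0.3044]
tcp_rot: [-0.001, 3.14, 0.0]
wrist_force: [1.2, 0.1, 0.5]
width: -0.001
grip_force: 0.0
```

Run:
```python
from h import *
im=read_camera("wrist");cv2.imwrite("pics/w1.png",im[...,::-1])
for k,z in(("start_top",.09),("lever_pad",.12)):
    for q in tip_of("wrist",k)[:2]: print(k,round(q["score"],2),np.round(q["at"],1),np.round(atz("wrist",q["at"],z),4))
s=read_state();print(s["time"],s["tool_pos"],s["width"])
```

```text
start_top 0.44 [317.9 332.1] [0.5507 0.0494 0.09  ]
lever_pad 0.84 [244.4 138. ] [ 0.4511 -0.1462  0.12  ]
2.5167 [0.40643155 0.04288512 0.30421505] -0.00015058063092596022
```

View pics/w1.png

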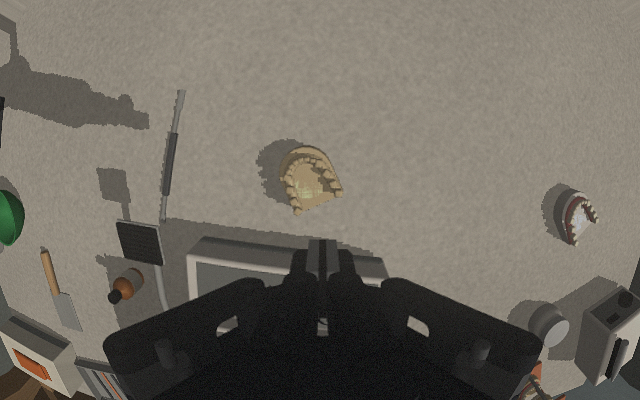

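Cast, carver and bottle are clear of the pad at (244, 138), and the fingers hide the button. The pad estimates agree at about (0.452, -0.146). I'll move above it and go down.

Request:
step_arm([
  [[0,0,0],[-9.2,-38,0],0],
  [[0,0,0],[-9.2,-38,0],0],
  [[0,0,0],[-9.2,-38,0],0],
  [[0,0,0],[-9.2,-38,0],0],
  [[0,0,0],[-9.2,-38,0],0],
])

```text
time: 2.93
tool_pos: [0.4527, -0.1448, 0.3042]
tcp_rot: [-0.004, 3.141, 0.001]
wrist_force: [0.7, 1.1, -0.3]
width: 0.002
grip_force: 0.0
```

Request:
step_arm([
  [[0,0,0],[0,0,30],0],
  [[0,0,0],[0,0,30],0],
  [[0,0,0],[0,0,25],0],
  [[0,0,0],[0,0,10],0],
  [[0,0,0],[0,0,0],0],
])

```text
time: 3.35
tool_pos: [0.4505, -0.1427, 0.2059]
tcp_rot: [0.003, -3.136, -0.004]
wrist_force: [0.1, 0.7, -0.2]
width: -0.003
grip_force: 0.0
```

Run:
```python
from h import *
im=read_camera("wrist");cv2.imwrite("pics/w2.png",im[...,::-1])
for k,z in(("start_top",.09),("lever_pad",.12)):
    for q in tip_of("wrist",k)[:2]: print(k,round(q["score"],2),np.round(q["at"],1),np.round(atz("wrist",q["at"],z),4))
s=read_state();print(s["time"],s["tool_pos"],s["wrist_force"])
```

```text
start_top 0.65 [323.9 542.3] [0.5568 0.0666 0.09  ]
lever_pad 0.83 [252.7 318.8] [ 0.4594 -0.147   0.12  ]
3.5 [ 0.45336668 -0.14418543  0.21049808] [ 0.36063357 -0.12310658  0.20257978]
```

View pics/w2.png

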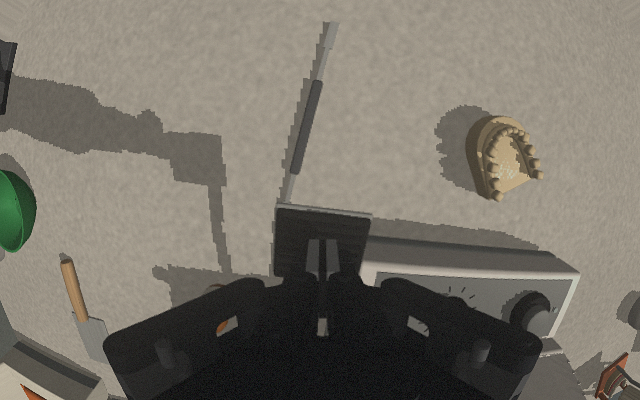

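The closed fingertips (col 320) are centred over the pad (cols 275–372). Pressing down.

Request:
step_arm([
  [[0,0,0],[-3,-2,8],0],
  [[0,0,0],[0,0,8],0],
  [[0,0,0],[0,0,8],0],
  [[0,0,0],[0,0,8],0],
  [[0,0,0],[0,0,8],0],
])

```text
time: 3.92
tool_pos: [0.4549, -0.1469, 0.1698]
tcp_rot: [0.001, -3.14, 0.001]
wrist_force: [-6.5, 1.0, 9.3]
width: -0.0
grip_force: 4.7
```

Request:
step_arm([
  [[0,0,0],[0,0,8],0],
  [[0,0,0],[0,0,8],0],
  [[0,0,0],[0,0,8],0],
  [[0,0,0],[0,0,8],0],
  [[0,0,0],[0,0,6],0],
])

```text
time: 4.33
tool_pos: [0.4561, -0.1471, 0.1317]
tcp_rot: [0.0, 3.139, -0.001]
wrist_force: [-0.8, -0.2, 7.4]
width: -0.002
grip_force: 3.9
```

Request:
step_arm([
  [[0,0,0],[0,0,4],0],
  [[0,0,0],[0,0,3],0],
  [[0,0,0],[0,0,2],0],
  [[0,0,0],[0,0,1],0],
  [[0,0,0],[0,0,1],0],
])

```text
time: 4.75
tool_pos: [0.4577, -0.1473, 0.1236]
tcp_rot: [-0.0, 3.137, -0.002]
wrist_force: [-7.8, 3.8, 30.9]
width: -0.003
grip_force: 15.5
```

Force rose from 7 to 31 N, so the lever is at its stop. Holding.

Run:
```python
from h import *
im=read_camera("side");cv2.imwrite("pics/s2.png",cv2.resize(im[140:300,220:420,::-1],None,fx=3,fy=3))
s=read_state();print(s["time"],s["tool_pos"],s["wrist_force"])
```

```text
4.8 [ 0.45768303 -0.14732987  0.12374415] [-5.39871845  2.34788527 23.2803836 ]
```

View pics/s2.png

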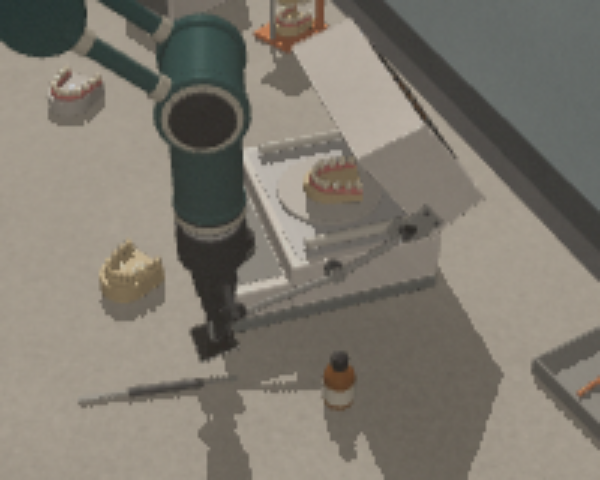

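Request:
step_arm([
  [[0,0,0],[0,0,0],0],
  [[0,0,0],[0,0,0],0],
  [[0,0,0],[0,0,0],0],
  [[0,0,0],[0,0,0],0],
  [[0,0,0],[0,0,0],0],
])

```text
time: 5.22
tool_pos: [0.4576, -0.1473, 0.1238]
tcp_rot: [0.0, 3.137, -0.002]
wrist_force: [-5.4, 3.0, 23.2]
width: 0.003
grip_force: 11.8
```

Request:
step_arm([
  [[0,0,0],[0,0,0],0],
  [[0,0,0],[0,0,0],0],
  [[0,0,0],[0,0,0],0],
  [[0,0,0],[0,0,0],0],
  [[0,0,0],[0,0,0],0],
])

```text
time: 5.63
tool_pos: [0.4576, -0.1473, 0.1237]
tcp_rot: [-0.0, 3.137, -0.002]
wrist_force: [-4.5, 2.7, 22.6]
width: 0.0
grip_force: 11.8
```

Request:
step_arm([
  [[0,0,0],[0,0,0],0],
  [[0,0,0],[0,0,0],0],
  [[0,0,0],[0,0,0],0],
  [[0,0,0],[0,0,0],0],
  [[0,0,0],[0,0,0],0],
])

```text
time: 6.05
tool_pos: [0.4576, -0.1473, 0.1237]
tcp_rot: [-0.0, 3.137, -0.002]
wrist_force: [-6.2, 3.0, 22.6]
width: -0.001
grip_force: 11.8
```

Request:
step_arm([
  [[0,0,0],[0,0,0],0],
  [[0,0,0],[0,0,0],0],
  [[0,0,0],[0,0,0],0],
  [[0,0,0],[0,0,0],0],
  [[0,0,0],[0,0,0],0],
])

```text
time: 6.47
tool_pos: [0.4576, -0.1473, 0.1237]
tcp_rot: [0.0, 3.137, -0.002]
wrist_force: [-6.0, 3.6, 23.2]
width: 0.001
grip_force: 11.8
```

The crop shows the hood swung fully back with the jaw cast visible inside at about (335, 180) and the pad held down at (215, 335). I'll hold past three seconds, then ease up.

Request:
step_arm([
  [[0,0,0],[0,0,0],0],
  [[0,0,0],[0,0,0],0],
  [[0,0,0],[0,0,0],0],
  [[0,0,0],[0,0,0],0],
  [[0,0,0],[0,0,0],0],
])

```text
time: 6.88
tool_pos: [0.4576, -0.1473, 0.1238]
tcp_rot: [-0.0, 3.137, -0.002]
wrist_force: [-6.0, 2.8, 23.1]
width: -0.001
grip_force: 11.8
```

Request:
step_arm([
  [[0,0,0],[0,0,0],0],
  [[0,0,0],[0,0,0],0],
  [[0,0,0],[0,0,0],0],
  [[0,0,0],[0,0,0],0],
  [[0,0,0],[0,0,0],0],
])

```text
time: 7.3
tool_pos: [0.4576, -0.1473, 0.1238]
tcp_rot: [-0.0, 3.137, -0.002]
wrist_force: [-5.5, 3.6, 23.3]
width: -0.001
grip_force: 11.8
```

Request:
step_arm([
  [[0,0,0],[0,0,0],0],
  [[0,0,0],[0,0,0],0],
  [[0,0,0],[0,0,0],0],
  [[0,0,0],[0,0,0],0],
  [[0,0,0],[0,0,0],0],
])

```text
time: 7.72
tool_pos: [0.4576, -0.1473, 0.1238]
tcp_rot: [-0.0, 3.137, -0.002]
wrist_force: [-5.6, 3.8, 23.7]
width: 0.001
grip_force: 11.8
```

Request:
step_arm([
  [[0,0,0],[0,0,0],0],
  [[0,0,0],[0,0,0],0],
  [[0,0,0],[0,0,0],0],
  [[0,0,0],[0,0,-1],0],
  [[0,0,0],[0,0,-1],0],
])

```text
time: 8.13
tool_pos: [0.4574, -0.1472, 0.1243]
tcp_rot: [0.0, 3.136, -0.002]
wrist_force: [1.2, 0.9, 5.5]
width: -0.002
grip_force: 2.1
```

Request:
step_arm([
  [[0,0,0],[0,0,-2],0],
  [[0,0,0],[0,0,-2],0],
  [[0,0,0],[0,0,-2],0],
  [[0,0,0],[0,0,-2],0],
  [[0,0,0],[0,0,-2],0],
])

```text
time: 8.55
tool_pos: [0.4556, -0.1469, 0.1323]
tcp_rot: [-0.0, 3.141, -0.001]
wrist_force: [1.8, -1.4, 4.6]
width: -0.001
grip_force: 1.8
```

Request:
step_arm([
  [[0,0,0],[0,0,-2],0],
  [[0,0,0],[0,0,-2],0],
  [[0,0,0],[0,0,-2],0],
  [[0,0,0],[0,0,-2],0],
  [[0,0,0],[0,0,-2],0],
])

```text
time: 8.97
tool_pos: [0.4546, -0.1467, 0.1418]
tcp_rot: [0.001, -3.14, 0.0]
wrist_force: [0.4, -2.8, 4.1]
width: 0.003
grip_force: 2.0
```

Request:
step_arm([
  [[0,0,0],[0,0,-2],0],
  [[0,0,0],[0,0,-2],0],
  [[0,0,0],[0,0,-2],0],
  [[0,0,0],[0,0,-2],0],
  [[0,0,0],[0,0,-2],0],
])

```text
time: 9.38
tool_pos: [0.4543, -0.1463, 0.1516]
tcp_rot: [0.0, -3.14, -0.001]
wrist_force: [-3.2, -2.1, 4.3]
width: 0.001
grip_force: 2.1
```

Request:
step_arm([
  [[0,0,0],[0,0,-2],0],
  [[0,0,0],[0,0,-2],0],
  [[0,0,0],[0,0,-2],0],
  [[0,0,0],[0,0,-2],0],
  [[0,0,0],[0,0,-2],0],
])

```text
time: 9.8
tool_pos: [0.4549, -0.1462, 0.1619]
tcp_rot: [0.0, -3.141, -0.001]
wrist_force: [-3.1, 0.8, 4.3]
width: 0.001
grip_force: 2.2
```

Request:
step_arm([
  [[0,0,0],[0,0,-2],0],
  [[0,0,0],[0,0,-2],0],
  [[0,0,0],[0,0,-2],0],
  [[0,0,0],[0,0,-2],0],
  [[0,0,0],[0,0,-2],0],
])

```text
time: 10.22
tool_pos: [0.4554, -0.1464, 0.1722]
tcp_rot: [-0.0, 3.141, 0.001]
wrist_force: [-2.3, 2.7, 4.8]
width: 0.001
grip_force: 2.3
```

Request:
step_arm([
  [[0,0,0],[0,0,-2],0],
  [[0,0,0],[0,0,-2],0],
  [[0,0,0],[0,0,-2],0],
  [[0,0,0],[0,0,-2],0],
  [[0,0,0],[0,0,-2],0],
])

```text
time: 10.63
tool_pos: [0.4563, -0.1466, 0.1827]
tcp_rot: [0.0, 3.139, -0.0]
wrist_force: [2.7, 2.7, 4.9]
width: -0.001
grip_force: 2.4
```

Request:
step_arm([
  [[0,0,0],[0,0,-2],0],
  [[0,0,0],[0,0,-2],0],
  [[0,0,0],[0,0,-2],0],
  [[0,0,0],[0,0,-2],0],
  [[0,0,0],[0,0,-2],0],
])

```text
time: 11.05
tool_pos: [0.456, -0.1472, 0.1926]
tcp_rot: [-0.001, 3.139, -0.002]
wrist_force: [3.9, -0.2, 4.6]
width: 0.0
grip_force: 2.5
```

Request:
step_arm([
  [[0,0,0],[0,0,-2],0],
  [[0,0,0],[0,0,-2],0],
  [[0,0,0],[0,0,-2],0],
  [[0,0,0],[0,0,-2],0],
  [[0,0,0],[0,0,-2],0],
])

```text
time: 11.47
tool_pos: [0.4539, -0.1463, 0.201]
tcp_rot: [0.0, -3.139, -0.001]
wrist_force: [0.9, 0.1, 0.1]
width: -0.003
grip_force: 0.0
```

Released gently with the force at zero. I'll raise and go toward the button, looking from the side on the way.

Request:
step_arm([
  [[0,0,0],[0,0,-30],0],
  [[0,0,0],[0,0,-30],0],
  [[0,0,0],[-20,25,-20],0],
  [[0,0,0],[-20,25,0],0],
  [[0,0,0],[-6,20,0],0],
])

```text
time: 11.88
tool_pos: [0.5038, -0.0759, 0.2844]
tcp_rot: [0.001, 3.136, -0.001]
wrist_force: [0.3, -0.6, -0.1]
width: -0.003
grip_force: 0.0
```

Run:
```python
from h import *
im=read_camera("wrist");cv2.imwrite("pics/w3.png",im[...,::-1])
for k,z in(("start_top",.09),("lever_pad",.12)):
    for q in tip_of("wrist",k)[:2]: print(k,round(q["score"],2),np.round(q["at"],1),np.round(atz("wrist",q["at"],z),4))
im=read_camera("side");cv2.imwrite("pics/s3.png",cv2.resize(im[140:300,220:420,::-1],None,fx=3,fy=3))
im=read_camera("top")
for q in tip_of("top","start_top")[:2]: print(q["score"],q["at"],atz("top",q["at"],.09))
s=read_state();print(s["time"],s["tool_pos"],s["wrist_force"])
```

```text
start_top 0.58 [238.9 457.3] [0.5417 0.0572 0.09  ]
lever_pad 0.8 [142.  232.7] [ 0.4481 -0.1453  0.12  ]
lever_pad 0.19 [278.7 369.8] [ 0.5636 -0.0354  0.12  ]
0.57 [243.4, 184.0] [0.45542784 0.40174897 0.09      ]
0.56 [214.4, 298.2] [0.53501091 0.04605595 0.09      ]
12.1833 [ 0.50032358 -0.0770745   0.28118744] [ 0.04442327 -0.48718761 -0.18704727]
```

View pics/w3.png

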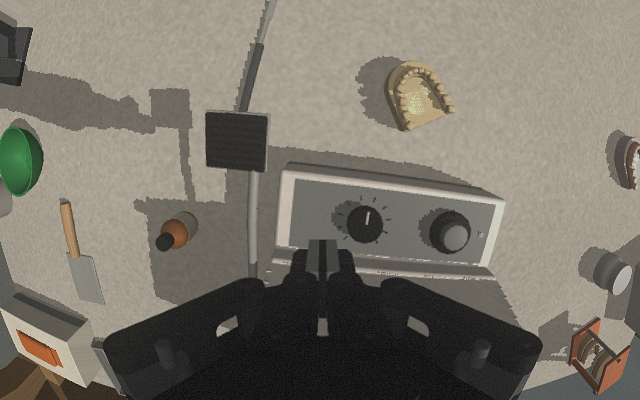

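View pics/s3.png

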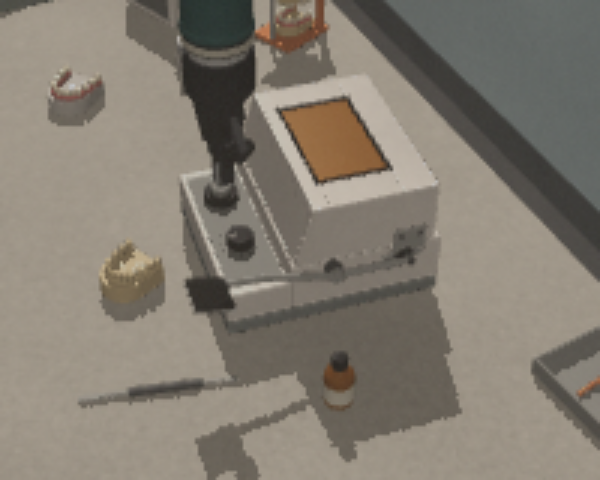

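Hood is shut. In the wrist view the button is at (239, 456) and the knob at (224, 365). The wrist and top estimates of the button differ by 12 mm in y, so I'll check against the knob and look once more from closer.

Request:
step_arm([
  [[0,0,0],[-8,25,0],0],
  [[0,0,0],[-8,25,0],0],
  [[0,0,0],[-8,20,0],0],
  [[0,0,0],[0,0,0],0],
  [[0,0,0],[0,0,0],0],
])

```text
time: 12.6
tool_pos: [0.5248, -0.0069, 0.2815]
tcp_rot: [0.002, -3.141, 0.001]
wrist_force: [0.0, -0.3, -1.2]
width: -0.003
grip_force: 0.0
```

Run:
```python
from h import *
im=read_camera("wrist");cv2.imwrite("pics/w4.png",im[...,::-1]);c=calibration("wrist")
for q in tip_of("wrist","start_top")[:2]: print(round(q["score"],2),np.round(q["at"],1),np.round(atz("wrist",q["at"],.09),4))
s=read_state();print(s["time"],s["tool_pos"],s["tcp_rot"],(-np.array(c["R"]).T@c["t"]).round(4))
for rc,z in(([215.5,325.5],.088),([213.4,297.5],.09)):print(atz("top",rc,z))
```

```text
0.56 [223.8 393.3] [0.5478 0.0562 0.09  ]
0.5 [240.2  50.8] [ 0.5768 -0.3531  0.09  ]
12.7 [ 0.52455333 -0.00766125  0.28153097] [-8.62702358e-04 -3.14058147e+00  1.01108105e-03] [ 0.4574 -0.0082  0.3525]
[ 0.52922853 -0.03878425  0.088     ]
[0.53818828 0.04815664 0.09      ]
```

View pics/w4.png

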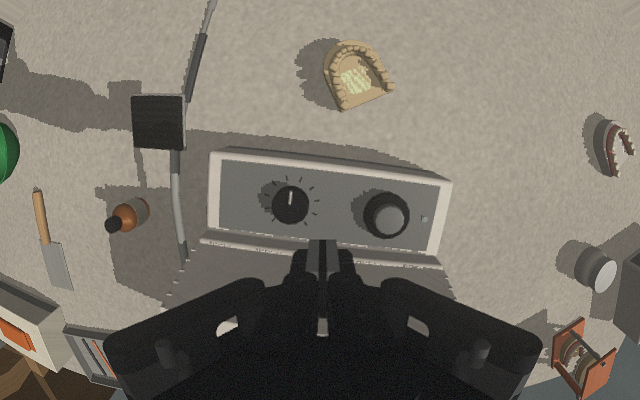

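The button's grey top is centred near (219, 388) by eye and the knob at (205, 290). The network's point sits about 7 px off.

Run:
```python
from h import *
im=cv2.imread("pics/w4.png");g=cv2.cvtColor(im,6)[185:245,355:420]
print(g[::4,::3])
for n,rc,z in(("btn",[219,388.5],.09),("knob",[205,290],.088),("conFL",[152,211],.072),("conFR",[180,452],.072),("pad",[122,159],.12)):print(n,atz("wrist",rc,z).round(4))
```

```text
[[113 113 109 115 112 111 111 113 113 110 113 112 114 113 116 118 117 114
  116 118 115 116]
 [108 110 114 109 111  94  76  94  96  95 111 113 112 115 111 113 111 115
  115 113 115 120]
 [109 114 115  79  74  74  78  73  57  40  41  41  48  99 117 114 111 113
  113 114 116 117]
 [106  74  75  75  76  76  36  40  47  46  45  48  53  53  47  79 116 117
  118 115 116 114]
 [ 76  75  76  78  70  41  46  35  42  40  43  47  48  50  46  48  49 110
  117 116 116 117]
 [ 73  78  75  75  47  47  39  43  47  56  62  62  58  64  50  50  53  53
  116 112 116 115]
 [ 78  73  77  44  40  46  39  46  57  83 107 107 113 112 114  66  53  51
   82 112 114 115]
 [ 73  73  76  37  40  37  39  57  94 108 109 110 110 111 117 124  49  48
   81 115 118 114]
 [ 77  76  74  35  44  37  49  78 108 108 108 111 110 114 116 119 136  55
   77 115 112 116]
 [ 95  76  77  44  38  40  46  97 108 108 107 108 109 115 117 120 113  48
   98 111 115 115]
 [110  75  71  78  41  37  33  84 106 106 108 107 109 111 118 120  53  53
  116 111 114 113]
 [110 110 101  92  59  38  45  36  96 108 108 110 111 111 114  79  44 113
  113 114 115 113]
 [106 108 108 109 108 107  42  40  46  52 104 108 110  68  37  59 111 110
  114 113 112 110]
 [109 108 106 106 109 111 110  97  59  44  38  39  54  89 114 111 112 113
  110 111 112 114]
 [108 111 109 109 109 110 107 107 112 105 109 113 109 110 112 110 110 110
  110 108 113 112]]
btn [0.5432 0.0514 0.09  ]
knob [ 0.5306 -0.0372  0.088 ]
conFL [ 0.483  -0.1138  0.072 ]
conFR [0.5098 0.1183 0.072 ]
pad [ 0.4515 -0.1418  0.12  ]
```

Best button position is about (0.542, 0.050). With the tool upright the gripper body would come within a few mm of the hood, so I'll lean it back toward the robot by 0.48 rad.

Request:
step_arm([
  [[0,0,0],[11,14,0],0],
  [[0,-0.12,0],[0,11,0],0],
  [[0,-0.12,0],[0,11,0],0],
  [[0,-0.12,0],[0,11,0],0],
  [[0,-0.12,0],[0,11,0],0],
])

```text
time: 13.12
tool_pos: [0.5141, 0.0504, 0.2827]
tcp_rot: [0.003, 2.655, -0.001]
wrist_force: [-0.7, -0.4, -0.6]
width: 0.0
grip_force: 0.0
```

Request:
step_arm([
  [[0,0,0],[0,0,0],0],
  [[0,0,0],[0,0,0],0],
])

```text
time: 13.28
tool_pos: [0.512, 0.0506, 0.2807]
tcp_rot: [-0.001, 2.666, -0.001]
wrist_force: [-0.3, 0.1, 1.4]
width: -0.001
grip_force: 0.0
```

```bash
cat >> h.py <<'E'
def rep(goal):
    s=read_state();R=Ro.from_rotvec(s["tcp_rot"]).as_matrix();p=np.array(s["tool_pos"]);tip=p+R[:,2]*nose_length
    print(s["time"],p.round(4),"tip",tip.round(4),"low",(tip+R[:,0]*.011).round(4),"wf",np.round(s["wrist_force"],1))
    print("R",R.round(3).tolist(),"shift mm",(R.T@(np.array(goal)-tip)*1000).round(1), "down1mm",(R.T@[0,0,-1]).round(3))
E
python3 -c "
from h import *
rep([.547,.050,.115])"
```

```text
13.2833 [0.512  0.0506 0.2807] tip [0.5453 0.0505 0.2161] low [0.5355 0.0505 0.2111] wf [-0.3  0.1  1.4]
R [[-0.889, -0.0, 0.458], [-0.001, 1.0, -0.001], [-0.458, -0.001, -0.889]] shift mm [44.8 -0.4 90.7] down1mm [0.458 0.001 0.889]
```

Request:
step_arm([
  [[0,0,0],[9,0,18],0],
  [[0,0,0],[9,0,18],0],
  [[0,0,0],[9,0,18],0],
  [[0,0,0],[9,0,18],0],
  [[0,0,0],[8.5,0,18.5],0],
])

```text
time: 13.7
tool_pos: [0.5183, 0.0501, 0.1815]
tcp_rot: [0.002, 2.662, -0.001]
wrist_force: [0.0, -0.1, -0.2]
width: 0.001
grip_force: 0.0
```

Run:
```python
from h import *
im=read_camera("wrist");a=im[100:400,170:470];s=read_camera("side")[160:260,240:340]
cv2.imwrite("pics/c5.png",np.hstack([cv2.resize(a,(400,400)),cv2.resize(s,(400,400))])[...,::-1])
rep([.547,.05,.091])
```

```text
13.8 [0.5154 0.05   0.1777] tip [0.5483 0.0499 0.113 ] low [0.5385 0.0499 0.108 ] wf [-0.8  0.1 -0.4]
R [[-0.891, 0.001, 0.454], [0.001, 1.0, -0.002], [-0.454, -0.001, -0.891]] shift mm [11.1  0.1 19. ] down1mm [0.454 0.001 0.891]
```

View pics/c5.png

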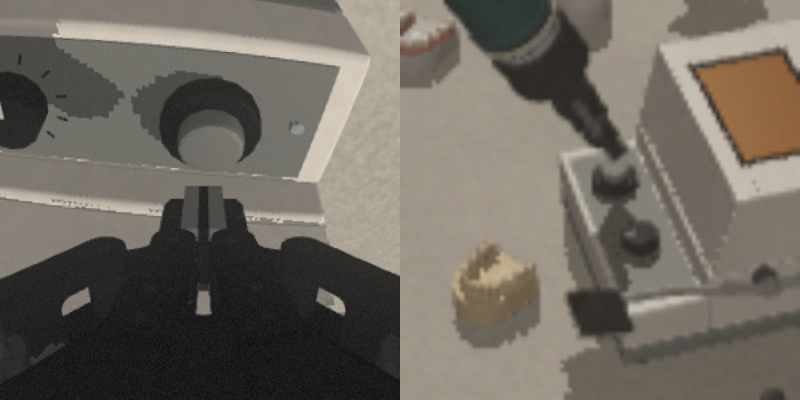

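The fingertips (203, 195 in the crop) sit just behind the button top at (212, 140), about right in y. I'll project the button from this view.

Run:
```python
from h import *
for q in ([205,329],[205,326]):print(atz("wrist",q,.09).round(4))
o,d=ray("wrist",[200,320]);print(o,d)
c=calibration("wrist");K=np.array(c["camera_matrix"]);s=read_state();R=Ro.from_rotvec(s["tcp_rot"]).as_matrix()
for off in(0,.011):
    X=np.array(s["tool_pos"])+R[:,2]*nose_length+R[:,0]*off
    v=np.array(c["R"])@X+c["t"];th=np.arctan2(np.hypot(*v[:2]),v[2]);u=v[:2]/np.hypot(*v[:2])*th
    print("tip px rc",(K[1,1]*u[1]+K[1,2]).round(1),(K[0,0]*u[0]+K[0,2]).round(1))
```

```text
[0.5343 0.0527 0.09  ]
[0.5343 0.0511 0.09  ]
[0.42354901 0.04935371 0.21084112] [ 0.66360254 -0.00892304 -0.74803212]
tip px rc 255.8 323.8
tip px rc 235.7 323.9
```

Contact edge is at (0.5385, 0.050) and the button at about (0.538, 0.052). Pressing straight down.

Request:
step_arm([
  [[0,0,0],[3.2,1.5,6.2],0],
  [[0,0,0],[3.2,0,6.2],0],
  [[0,0,0],[1.4,0,2.7],0],
  [[0,0,0],[0.9,0,1.8],0],
  [[0,0,0],[0.9,0,1.8],0],
])

```text
time: 14.22
tool_pos: [0.5171, 0.0529, 0.1607]
tcp_rot: [-0.0, 2.66, -0.0]
wrist_force: [-2.3, -0.8, 2.5]
width: 0.001
grip_force: 1.0
```

Request:
step_arm([
  [[0,0,0],[0.9,0,1.8],0],
  [[0,0,0],[0.9,0,1.8],0],
  [[0,0,0],[0,0,0],0],
])

```text
time: 14.47
tool_pos: [0.5171, 0.0529, 0.1566]
tcp_rot: [-0.001, 2.66, 0.0]
wrist_force: [-2.0, -1.1, 4.9]
width: -0.001
grip_force: 2.2
```

```bash
python3 -c "
from h import *
rep([.547,.050,.089])"
```

```text
14.4667 [0.5171 0.0529 0.1566] tip [0.5507 0.0529 0.0923] low [0.5409 0.0529 0.0872] wf [-2.  -1.1  4.9]
R [[-0.886, -0.0, 0.463], [-0.0, 1.0, 0.0], [-0.463, -0.0, -0.886]] shift mm [ 4.8 -2.9  1.2] down1mm [0.463 0.    0.886]
```

Contact was made near z = 0.161 and the force is rising like a spring. I'll go on until the force jumps.

Request:
step_arm([
  [[0,0,0],[0.5,0,0.9],0],
  [[0,0,0],[0.5,0,0.9],0],
  [[0,0,0],[0.5,0,0.9],0],
  [[0,0,0],[0,0,0],0],
])

```text
time: 14.8
tool_pos: [0.5174, 0.0529, 0.1552]
tcp_rot: [-0.0, 2.659, -0.0]
wrist_force: [-13.0, -1.8, 21.0]
width: -0.001
grip_force: 10.2
```

Request:
step_arm([
  [[0,0,0],[0.5,0,0.9],0],
  [[0,0,0],[0.5,0,0.9],0],
  [[0,0,0],[0,0,0],0],
])

```text
time: 15.05
tool_pos: [0.5176, 0.0529, 0.1548]
tcp_rot: [-0.0, 2.658, -0.0]
wrist_force: [-26.1, -2.3, 35.3]
width: 0.003
grip_force: 17.7
```

Force jumped to 35 N, so it has bottomed. One look to confirm it's on the button.

Run:
```python
from h import *
im=read_camera("wrist")[150:300,220:420];cv2.imwrite("pics/c6.png",cv2.resize(im,(800,600))[...,::-1])
```

```text
(no output)
```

View pics/c6.png

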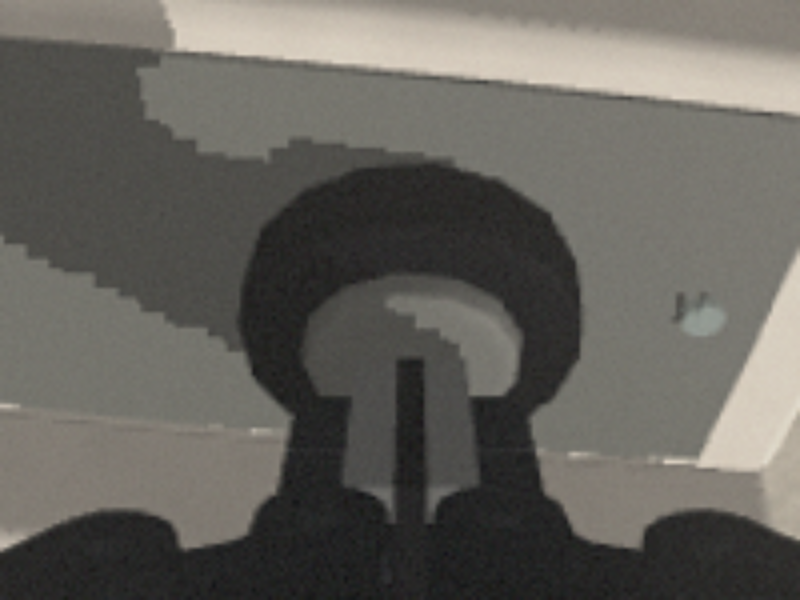

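The tip is on the button, which is sunk level with its collar, about 6 mm of travel and then a hard stop. Releasing and retreating straight up.

Request:
step_arm([
  [[0,0,0],[-1.8,0,-3.5],0],
  [[0,0,0],[-4.5,0,-9],0],
  [[0,0,0],[-9,0,-18],0],
  [[0,0,0],[-9,0,-18],0],
  [[0,0,0],[-9,0,-18],0],
])

```text
time: 15.52
tool_pos: [0.5146, 0.053, 0.2254]
tcp_rot: [-0.0, 2.663, 0.0]
wrist_force: [0.2, 0.4, -0.7]
width: 0.001
grip_force: 0.0
```

Request:
step_arm([
  [[0,0,0],[-4,0,-18],0],
  [[0,0,0],[0,0,-18],0],
  [[0,0,0],[0,0,-18],0],
  [[0,0,0],[0,0,0],0],
  [[0,0,0],[0,0,0],0],
])

```text
time: 15.93
tool_pos: [0.4942, 0.0531, 0.2759]
tcp_rot: [-0.001, 2.659, 0.001]
wrist_force: [0.1, -0.7, -0.9]
width: -0.004
grip_force: 0.0
```

Run:
```python
from h import *
Z={"cast":0,"carver":0,"resin_bottle":0}
read_camera("side")
for k in Z:
    q=tip_of("side",k)[0];print(k,np.round(q["at"],1),round(q["score"],2))
s=read_state();print(s["time"],s["tool_pos"],np.round(s["wrist_force"],1))
finish_job()
```

```text
cast [233.4 261.4] 0.68
carver [269.8 272.4] 0.6
resin_bottle [274.9 331.8] 0.57
16.1333 [0.49332874 0.05283799 0.27308698] [ 0.5 -0.4  0.4]
the job is handed in; nothing more can be done
```

The job is handed in at 16.1 s: I held the lever at its stop for over three seconds with the hood fully open, eased it up over about three seconds until the hood shut, then pressed the start button to its stop and released it; the cast, carver and bottle measured where they had stood.

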